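# Clamp a slicing knife on the honing ramp

## Robot

A 6-joint arm with a two-finger parallel gripper is mounted at the origin on the work surface. World frame = base frame: x ahead of the robot, y to its left, z up, the work surface at z = 0. Lengths are in m, angles in rad, forces in N, time in s.
With the tool pointing down it reaches from about 0.375 to 0.9 m from the base axis. Payload 3.1 kg.
Tool frame: the origin (TCP) lies on the centre line of the jaws, within the pads' length; the fingertips stand 8 mm ahead of it and the grasp point (between the pads) lies 11 mm behind it; z points along the fingers, y is the line along which they close (so a half turn about z gives the same grasp; the last joint's range is limited). The gripper opens to 87 mm and grips with 3 to 60 N. Pads are 19 mm wide; open, the fingers measure 117 mm over their backs; the gripper's body (75 mm by 190 mm) begins 51 mm behind the grasp point.
Start: joints at [-1.349, 0.527, 1.433, -0, 1.181, -0.178], TCP at [0.244, -0.575, 0.231] pointing down, gripper open.
Joint ranges: [-3.08, 3.08], [-0.75, 2.2], [0.22, 2.44], [-1.43, 4.57], [0, 2.65], [-2.85, 2.85]. Speed limits (rad/s): [2.79, 2.79, 3.14, 3.14, 3.14, 3.14].

## Interface

Orientations are given as a unit quaternion [x, y, z, w].
In Python, from rig import robot gives the robot as it stands. The module is installed in compiled form; this text tells all that it offers.
- The arm moves only by the tool send_rows, never from a script. Its argument "increments" is one flat list of numbers, 7 for each row, row after row: the turn, a rotation vector about the world's x, y, z in rad, then the shift along the world's x, y, z in cm, then the opening, from 0 (shut) to 1 (fully open). A call has 1 to 20 rows; each row shifts and turns the commanded pose from where the row before left it; what a row does not reach is not made up. A row lasts 1/12 s, in which the tool goes at most 41.7 mm and 7.16 degrees, less where a joint would pass 70% of its speed; a pose out of reach is approached as far as the arm can. A call is refused whole if a number of a shift passes 4.17 or a number of a turn 0.125, either way. A call with a gripper value outside its range is refused whole. The fingers move at their own pace and stop on an object; "newtons" is the grip in N (left out, the last holds). Time passes only in rows, so rows that do not move let the fingers close. It gives the time, the measured TCP pose, the force, the opening and the grip force at its end, in the units of the state.
- robot.get_obs(): the state, without advancing time (a new reading comes with each control period).
- robot.camera(name): name is "side" or "top" or "wrist"; returns a dict with "image" (420x560x3 uint8, red, green, blue), "range_z" (420x560 float32, m along the optical axis (not along the pixel's ray), 0 where there is no reading), "fx", "fy", "cx", "cy" (pixels), "R" (3x3) and "t" (3): a world point X has camera coordinates R X + t. Camera axes: x right, y down, z forward; pixel columns grow to the right and rows downward; lengths in m; the calibration is good to about 2 mm. A picture is of the moment at which its call begins.
- robot.hand_in(): hands the job in; it is judged then, once.
The state is a dict: "time": time; "q": joint angles; "joint_velocities": joint speeds; "joint_torque": joint torques, N m; "position": TCP position; "tool_rot": TCP orientation; "ft_force": force on the tool from outside, world axes, zero at the start; "moment": the same for the moment, N m; "grip_width": finger opening in m; "grip_force": force on a finger pad.
Only numpy, scipy, OpenCV 4.12 (cv2) and the standard library are available. Lean on these libraries where they do the work, as an engineer would, in place of code of your own. Each camera call takes 0.05 s, during which the arm holds its last target. There are 200 camera calls.

## Task

Get the slicing knife ready for honing: slide it along the sloping ramp until its bolster is fully home against the ramp's side, with its spine still lying along the fence, and then turn the G-clamp's T-handle clockwise until the pad meets the blade and snug it up: firmly held, but not cranked down hard. Let go, and leave the other things on the bench as they are.

Things in the scene. Friction and masses are not known exactly. Their poses are not given: they have to be found in the camera images.
- ramp: honing ramp, fixed to the bench: plywood base x -80..+120, y +-100 mm about the origin (bench height). On it a beech board 200 (y) x 100 (up the slope) x 18 mm, sloping 35 deg. x: level, towards the high side (away from the robot and to its right); y: level along the board; z up. Top face: low edge at x -50 z 45, high edge x +32 z 102. Its normal N = (-0.574, 0, 0.819). A fence 10 wide, 7 high on the low edge
- ramp_side (a point): on the ramp's -y side face (the one nearer the robot), level with the blade and in line with the knife: where the bolster's front face must arrive. Axes as the ramp's
- clamp_boss (a point): outer end of the clamp's nut boss (30 mm across), on the screw's axis, 75 mm above the board face along N. The grey G-clamp frame, 18 mm thick, stands in the ramp's middle (y 0), bolted over the high edge; its upper arm passes 50 to 70 mm above the board. Axes as the ramp's
- light_bar (a point): middle of the underside, 307 mm up, of an LED light bar (28 x 240 x 16 mm, along the ramp's y) fixed to the ramp: it hangs over the T-handle on a 12 mm arm (top 335 mm up) from a post at the ramp's back, ramp x +105, y 0. An upright gripper does not fit over the handle: come to it tilted, along the screw's axis. Axes as the ramp's
- knife: loose round-ended slicing knife, about 0.3 kg, spine against the fence, edge up-slope, handle out past the ramp's -y side, 12 to 28 mm short of home. Origin: middle of the bolster's front face, at mid-thickness. y along the blade to the tip, z up (blade slopes with the board). Blade 180 x 42 x 3.5 mm; bolster and black handle reach 115 mm along -y, 28 mm wide, 22 mm thick. Slides at about 2 to 3 N
- knife_butt (a point): centre of the end face of the knife's handle, 115 mm along -y from the knife's origin. Axes as the knife's
- spindle: the clamp's screw with its round rubber-capped pad, 28 mm across. Origin: centre of the pad's underside, over the blade's middle line. z along the screw, away from the board (N). A right-hand thread: it advances 8 mm towards the board for each turn clockwise (seen from the handle). At the start the pad is 3 to 7 mm above the blade
- tbar: the clamp's T-handle: steel bar 10 mm thick, 110 mm long, 16 mm balls on its ends, head 22 mm across. Origin: mid-bar, 112 mm above the pad. x along the bar, z along the screw (35 deg from vertical). Stays where left. Turns free at 0.2 Nm (5 N at 40 mm); once the pad touches the torque climbs within a quarter turn. Snug: 0.06 to 0.15 Nm above free (50 to 120 N at the pad); 0.28 above is too hard
- whetstone: bystander: grey whetstone on a rubber tray, 210 x 75 x 36 mm, beside the ramp's low edge. Origin under its centre
- oil: bystander: amber glass bottle of honing oil, 44 mm across, 120 mm high, near the knife's handle, on its high side. Origin under its centre
- scraper: bystander: bench scraper lying flat, steel blade with a wooden grip, 125 x 135 x 20 mm. Origin under its middle
- bowl: bystander: steel bowl, 170 mm across, 80 mm high. Origin under its centre
- dredger: bystander: aluminium flour shaker, 74 mm across, 115 mm high. Origin under its centre
- jar: bystander: glass jar with a steel lid, 80 mm across, 110 mm high. Origin under its centre
- brush: bystander: wooden bench brush lying flat, about 220 x 60 x 22 mm. Origin under its middle

How it is judged:
On the way, in this order (a step that is already met when the one before it is completed fails the run):
1. the knife's bolster is home against the ramp's side, the pad not yet pressing on the blade (y of ramp_side in the frame of knife below 0.003 m and contact force between spindle and knife below 1 N), for 0.2 s.
2. the clamp's pad presses on the blade with more than 20 N (contact force between spindle and knife above 20 N), for 0.2 s.
At the end, for the whole second after the job is handed in: The knife lies at rest on the board, its bolster within 3 mm of the ramp's side, within 5 mm of its place up and down the slope and within 3.4 degrees of parallel to the fence, and the clamp's pad presses on it with 30 to 170 N (y of ramp_side in the frame of knife below 0.003 m and x of knife in the frame of ramp_side between -0.005 and 0.005 m and z of knife in the frame of ramp_side between -0.005 and 0.005 m and angle between the y axis of knife and the y axis of ramp, either way round below 0.06 rad and contact force between spindle and knife between 30 and 170 N and linear speed of knife below 0.01 m/s); the robot touches nothing.
It fails at once if the clamp is cranked down so hard that the pad presses with more than 220 N (contact force between spindle and knife above 220 N).
It fails at once if a bystander is moved by more than 20 mm (distance of any of whetstone, oil, scraper, bowl, dredger, jar, brush from where it was at the start of the episode above 0.02 m).
It also fails if it takes over 72 s, if anything falls off the work surface, if the arm or the gripper's body presses on something with over 40 N, if the wrist force passes 120 N, or if a joint passes its speed limit or range.

## Working session

There is one attempt and no reset: what is moved stays moved. The work goes in short steps, Python scripts to look and compute and a tool call to move; the robot and the scene stay as the last step left them, time stands still between calls to the robot, and variables do not carry over. Pictures are saved under pics/ and viewed, at most 10 in all, crops included, and the job is handed in when it is done.

Besides the shell and the picture viewer there is one more tool, called after ">>>" as name(argument=value, ...) on one line, values as JSON. send_rows: Moves the arm, as the interface text tells. Its arguments: {"type":"object","properties":{"increments":{"type":"array"},"newtons":{"type":"number"}},"required":["increments"]}

```bash
mkdir -p pics
cat > h.py <<'E'
import numpy as np, cv2
from rig import robot
def grab(n,f):
    c=robot.camera(n); np.savez(f'{f}.npz',**c); cv2.imwrite(f'pics/{f}.png',cv2.cvtColor(c['image'],cv2.COLOR_RGB2BGR)); return c
def pts(c):
    v,u=np.mgrid[0:420,0:560]; z=c['range_z']
    P=np.stack([(u-c['cx'])/c['fx']*z,(v-c['cy'])/c['fy']*z,z],-1)
    return (P-c['t'])@c['R']
def proj(c,X):
    p=c['R']@np.array(X)+c['t']; return c['fx']*p[0]/p[2]+c['cx'],c['fy']*p[1]/p[2]+c['cy']
E
python3 - <<'E'
from h import *
for n in('side','top'):
    c=grab(n,n+'0'); print(n,c['fx'],c['cx'],c['cy'],c['R'].round(3).tolist(),(-c['R'].T@c['t']).round(3))
o=robot.get_obs(); print(o)
E
```

```text
side 420.0195014474017 281.4820547003617 208.32795753033486 [[-0.7, -0.714, 0.019], [-0.51, 0.481, -0.713], [0.5, -0.509, -0.701]] [-0.138  0.607  1.111]
top 379.22251315283177 280.0396960111186 204.69890070184655 [[0.006, -1.0, -0.002], [-0.994, -0.005, -0.113], [0.113, 0.002, -0.994]] [ 0.429 -0.037  1.268]
{'time': 0.1, 'q': array([-1.34851881e+00,  5.28369383e-01,  1.43380572e+00, -1.37090370e-05,
        1.18138695e+00, -1.78506318e-01]), 'joint_velocities': array([ 0.00011075, -0.00170637, -0.00194785,  0.00101106, -0.00036816,
       -0.00114001]), 'joint_torque': array([-1.18765797e-04, -4.40984738e+01, -1.77151108e+01,  6.34337612e-02,
        5.34259994e-02, -5.26861106e-05]), 'position': array([ 0.2437102 , -0.57481163,  0.22966178]), 'tool_rot': array([ 9.79987646e-01,  1.99055881e-01, -2.78862371e-05, -9.84323036e-04]), 'ft_force': array([-0.75421653,  0.34930333, -0.00747461]), 'moment': array([-0.09294154, -0.01461616,  0.00099934]), 'grip_force': 0.0, 'grip_width': 0.08710192395134489}
```

View pics/side0.png

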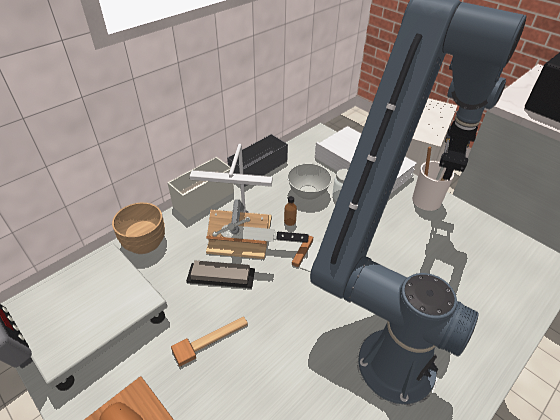

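View pics/top0.png

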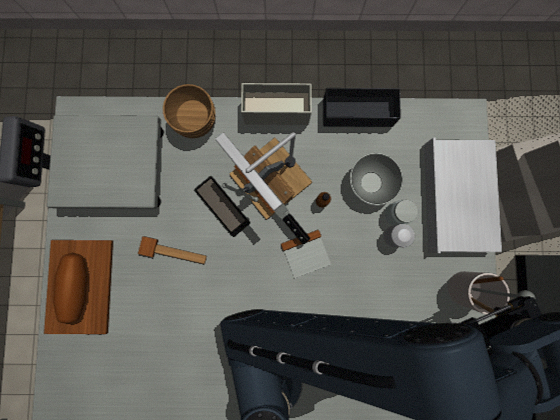

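Run:
```python
from h import *
for n in('top','side'):
    c=dict(np.load(n+'0.npz')); P=pts(c); I=c['image'].astype(int); h=cv2.cvtColor(c['image'],cv2.COLOR_RGB2HSV)
    ok=c['range_z']>0
    reg=ok&(P[...,0]>.3)&(P[...,0]<.75)&(P[...,1]>-.25)&(P[...,1]<.25)
    def rect(m,t):
        q=P[m]; 
        if len(q)<5: print(t,len(q));return
        r=cv2.minAreaRect(q[:,:2].astype(np.float32)); b=cv2.boxPoints(r)
        print(n,t,len(q),'c',np.round(r[0],4),'size',np.round(r[1],3),'ang',round(r[2],1),'z',np.percentile(q[:,2],[5,50,95]).round(3),'mean',q.mean(0).round(3))
    bar=reg&(P[...,2]>.30)&(P[...,2]<.33); k=cv2.connectedComponentsWithStats(bar.astype(np.uint8))
    rect(reg&(P[...,2]>.315)&(P[...,2]<.328)&(h[...,1]<60),'lightbar')
    wood=reg&(h[...,1]>70)&(h[...,0]>8)&(h[...,0]<25)&(P[...,2]>.02)&(P[...,2]<.12)
    rect(wood,'wood')
    q=P[wood&(P[...,2]>.06)]; 
    for _ in range(4):
        m=q.mean(0); w=np.linalg.svd(q-m,full_matrices=False)[2][2]; w=w*np.sign(w[2]); q=q[abs((q-m)@w)<.004]
    print('plane',len(q),w.round(3),m.round(4),'tilt',np.degrees(np.arccos(w[2])),'yaw of x',np.degrees(np.arctan2(-w[1],-w[0])))
    dk=reg&(I.max(2)<60)&(P[...,2]>.045)&(P[...,2]<.11); rect(dk,'dark')
    rect(reg&(h[...,1]>100)&(P[...,2]>.04)&(P[...,2]<.13)&(I.max(2)<130),'amber')
    rect(reg&(P[...,2]>.135)&(P[...,2]<.20),'midheight')
    rect(reg&(P[...,2]>.328)&(P[...,2]<.345),'arm')
cs={n:cv2.imread(f'pics/{n}0.png') for n in('top','side')}
a=cv2.resize(cs['side'][130:280,170:330],None,fx=3.5,fy=3.5,interpolation=2)
cv2.imwrite('pics/crop.png',a)
```

```text
top lightbar 1010 c [0.6235 0.0294] size [0.203 0.196] ang 90.0 z [0.319 0.323 0.326] mean [0.623 0.043 0.323]
top wood 1202 c [ 0.5826 -0.0233] size [0.356 0.268] ang 42.0 z [0.021 0.084 0.102] mean [ 0.626 -0.025  0.077]
plane 305 [-0.134  0.078  0.988] [ 0.6525 -0.0133  0.0881] tilt 8.901035031263438 yaw of x -30.247619272027716
top dark 491 c [ 0.5829 -0.0855] size [0.237 0.166] ang 44.1 z [0.059 0.076 0.095] mean [ 0.543 -0.082  0.076]
top amber 1068 c [ 0.619  -0.0494] size [0.339 0.164] ang 44.1 z [0.053 0.084 0.102] mean [ 0.626 -0.025  0.082]
top midheight 362 c [0.6261 0.0141] size [0.097 0.233] ang 25.3 z [0.142 0.164 0.182] mean [0.628 0.039 0.163]
top arm 265 c [ 0.6707 -0.0106] size [0.012 0.157] ang 39.6 z [0.329 0.332 0.335] mean [ 0.669 -0.009  0.332]
side lightbar 635 c [0.6176 0.034 ] size [0.203 0.192] ang 89.0 z [0.317 0.322 0.325] mean [0.619 0.047 0.321]
side wood 1304 c [0.507  0.0093] size [0.348 0.398] ang 66.5 z [0.023 0.076 0.099] mean [ 0.627 -0.012  0.07 ]
plane 239 [-0.153  0.121  0.981] [ 0.6463 -0.0031  0.0828] tilt 11.229599104242832 yaw of x -38.37814054722868
side dark 220 c [ 0.5221 -0.1275] size [0.102 0.145] ang 38.4 z [0.064 0.072 0.08 ] mean [ 0.486 -0.081  0.073]
side amber 236 c [ 0.5802 -0.0192] size [0.303 0.167] ang 60.6 z [0.045 0.071 0.096] mean [ 0.585 -0.102  0.07 ]
side midheight 342 c [0.6235 0.0174] size [0.096 0.237] ang 27.0 z [0.138 0.158 0.179] mean [0.62  0.049 0.159]
side arm 115 c [ 0.6662 -0.0065] size [0.012 0.156] ang 39.8 z [0.329 0.331 0.334] mean [ 0.66  -0.     0.332]
```

View pics/crop.png

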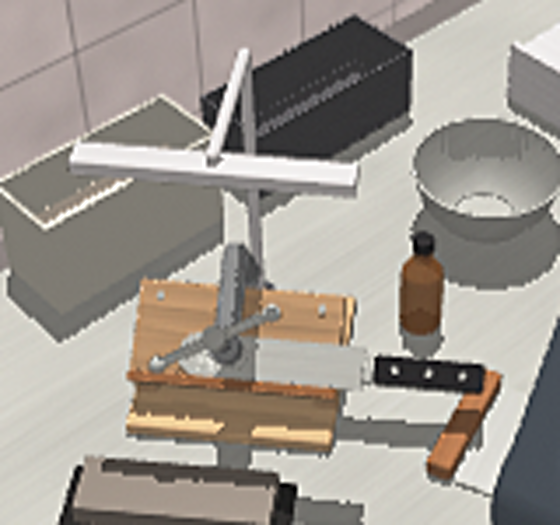

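Run:
```python
from h import *
a=np.radians(-50.3); Rz=np.array([[np.cos(a),-np.sin(a),0],[np.sin(a),np.cos(a),0],[0,0,1]])
for n in('top','side'):
    c=dict(np.load(n+'0.npz')); P=pts(c); I=c['image'].astype(int); h=cv2.cvtColor(c['image'],cv2.COLOR_RGB2HSV)
    reg=(c['range_z']>0)&(P[...,0]>.3)&(P[...,0]<.8)&(P[...,1]>-.25)&(P[...,1]<.25)
    Q=(P-np.array([.62,-.0,0]))@Rz   # ramp-like axes about guess
    def s(m,t):
        q=Q[m]; 
        print(n,t,len(q),*[f"{k}:{np.percentile(q[:,i],[1,5,50,95,99]).round(3)}" for i,k in enumerate('xyz')])
    arm=reg&(P[...,2]>.329)&(P[...,2]<.345); s(arm,'arm')
    lb=reg&(P[...,2]>.305)&(P[...,2]<.328)&(Q[...,0]<-.01); s(lb,'lb')
    hi=reg&(P[...,2]>.10)&(P[...,2]<.30)&(Q[...,0]>.05)&(abs(Q[...,1])<.03); s(hi,'post') if hi.any() else 0
    near=(abs(Q[...,1])<.11)&(abs(Q[...,0])<.15)
    brd=reg&near&(h[...,1]>60)&(P[...,2]>.04)&(P[...,2]<.106); s(brd,'board')
    s(reg&near&(h[...,1]>60)&(P[...,2]>.005)&(P[...,2]<.03),'base')
    q=Q[brd]
    for x0 in np.arange(-.06,.06,.01):
        k=abs(q[:,0]-x0)<.005
        if k.sum()>8: print('  x',round(x0,3),'z',np.median(q[k,2]).round(4),'y',np.percentile(q[k,1],[2,98]).round(3),k.sum())
    hd=reg&(I.max(2)<70)&(P[...,2]>.055)&(P[...,2]<.10)&(Q[...,1]<-.09)&(Q[...,1]>-.28)&(abs(Q[...,0]+.03)<.05); s(hd,'handle')
    am=reg&(P[...,2]>.01)&(P[...,2]<.13)&(Q[...,1]<-.09)&(Q[...,0]>.025)&(Q[...,0]<.12); s(am,'oil')
    tb=reg&(P[...,2]>.13)&(P[...,2]<.21)&(Q[...,0]<-.02)&(Q[...,0]>-.2)&(abs(Q[...,1])<.08); s(tb,'tbar')
```

```text
top arm 241 x:[-0.036 -0.03   0.033  0.108  0.116] y:[0.027 0.027 0.032 0.037 0.038] z:[0.329 0.33  0.332 0.335 0.337]
top lb 1005 x:[-0.047 -0.046 -0.034 -0.021 -0.019] y:[-0.085 -0.076  0.026  0.14   0.149] z:[0.316 0.319 0.323 0.325 0.326]
top post 81 x:[0.051 0.053 0.111 0.117 0.118] y:[0.021 0.021 0.027 0.029 0.03 ] z:[0.102 0.104 0.157 0.288 0.298]
top board 829 x:[-0.043 -0.04   0.022  0.049  0.055] y:[-0.095 -0.064 -0.     0.103  0.108] z:[0.048 0.053 0.087 0.102 0.104]
top base 1189 x:[-0.137 -0.123  0.077  0.123  0.127] y:[-0.066 -0.062 -0.004  0.091  0.107] z:[0.009 0.01  0.015 0.019 0.022]
  x -0.04 z 0.0537 y [-0.064  0.108] 109
  x 0.0 z 0.0755 y [-0.066  0.105] 54
  x 0.01 z 0.0796 y [-0.066  0.108] 142
  x 0.02 z 0.087 y [-0.066  0.107] 145
  x 0.03 z 0.0936 y [-0.066  0.108] 144
  x 0.04 z 0.1006 y [-0.066  0.106] 138
  x 0.05 z 0.0931 y [-0.066  0.105] 76
top handle 309 x:[-0.032 -0.03  -0.017 -0.004 -0.002] y:[-0.205 -0.201 -0.154 -0.107 -0.102] z:[0.064 0.066 0.074 0.08  0.082]
top oil 189 x:[0.026 0.029 0.101 0.118 0.12 ] y:[-0.223 -0.216 -0.141 -0.12  -0.116] z:
[... 836 characters left out ...]
7  0.101] 112
  x -0.03 z 0.0511 y [0.036 0.099] 16
  x -0.02 z 0.0637 y [-0.105  0.107] 17
  x -0.01 z 0.0679 y [0.084 0.109] 23
  x 0.0 z 0.0762 y [-0.063  0.109] 87
  x 0.01 z 0.0809 y [-0.067  0.104] 141
  x 0.02 z 0.0878 y [-0.066  0.106] 132
  x 0.03 z 0.0958 y [-0.065  0.106] 162
  x 0.04 z 0.0985 y [-0.068  0.107] 51
side handle 227 x:[-0.037 -0.035 -0.025 -0.016 -0.014] y:[-0.206 -0.202 -0.156 -0.109 -0.105] z:[0.062 0.063 0.072 0.08  0.082]
side oil 284 x:[0.029 0.086 0.097 0.111 0.117] y:[-0.217 -0.158 -0.139 -0.119 -0.116] z:[0.012 0.017 0.066 0.118 0.121]
side tbar 212 x:[-0.115 -0.109 -0.081 -0.025 -0.021] y:[-0.022 -0.016  0.031  0.075  0.08 ] z:[0.131 0.133 0.159 0.181 0.185]
```

The views agree: the ramp origin is at about (0.651, 0.013) with its x axis at yaw -50.3°. The knife is about 23 mm short of home, and the T-bar centre is near ramp (-0.087, 0, 0.164). I'll move to a hover behind the butt, with the gripper upright and shut and its closing line along the ramp's y.

>>> send_rows(increments=[0,0,0.1243,1.15,2.82,-0.4,0,0,0,0.1243,1.15,2.82,-0.4,0,0,0,0.1243,1.15,2.82,-0.4,0,0,0,0.1243,1.15,2.82,-0.4,0,0,0,0.1243,1.15,2.82,-0.4,0,0,0,0.1243,1.15,2.82,-0.4,0,0,0,0.1243,1.15,2.82,-0.4,0,0,0,0.1243,1.15,2.82,-0.4,0,0,0,0.1243,1.15,2.82,-0.4,0,0,0,0.1243,1.15,2.82,-0.4,0,0,0,0.1243,1.15,2.82,-0.4,0,0,0,0.1243,1.15,2.82,-0.4,0,0,0,0.1243,1.15,2.82,-0.4,0,0,0,0.1243,1.15,2.82,-0.4,0,0,0,0.1243,1.15,2.82,-0.4,0,0,0,0,0,0,0,0,0,0,0,0,0,0,0], newtons=20)

```text
time: 1.52
position: [0.4163, -0.151, 0.1702]
tool_rot: [0.423, 0.906, -0.0, -0.001]
ft_force: [-0.5, -1.0, 1.2]
grip_width: 0.0004
grip_force: 0.0
```

```bash
cat >> h.py <<'E'
from scipy.spatial.transform import Rotation as Rn
a=np.radians(-50.3); Rz=np.array([[np.cos(a),-np.sin(a),0],[np.sin(a),np.cos(a),0],[0,0,1]]); O=np.array([.6507,.0131,0])
def w2r(p): return (np.asarray(p)-O)@Rz
def r2w(p): return O+Rz@np.asarray(p)
def show():
    o=robot.get_obs(); T=Rz.T@Rn.from_quat(o['tool_rot']).as_matrix()
    print('t',o['time'],'ramp pos',w2r(o['position']).round(4),'world',o['position'].round(4),'\nq',o['q'].round(2),'F ramp',(o['ft_force']@Rz).round(2),'w',o['grip_width'],'\ntool axes in ramp\n',T.round(3)); return o
E
python3 - <<'E'
from h import *
show(); c=grab('wrist','w1'); P=w2r(pts(c)); print(P[210,280])
I=c['image'].astype(int); ok=c['range_z']>0
m=ok&(I.max(2)<75)&(P[...,2]>.045)&(P[...,2]<.095)&(abs(P[...,0]+.028)<.03)
print('handle',m.sum(),np.percentile(P[m],[1,50,99],axis=0).round(4).tolist())
E
```

```text
t 1.5167 ramp pos [-0.0235 -0.2851  0.1702] world [ 0.4163 -0.151   0.1702] 
q [-0.6   0.39  1.94 -0.    0.82 -1.3 ] F ramp [ 0.39 -1.03  1.15] w 0.00039325931026295375 
tool axes in ramp
 [[-1.    -0.004 -0.001]
 [-0.004  1.    -0.001]
 [ 0.001 -0.001 -1.   ]]
[-0.00852538 -0.28847049  0.00317348]
handle 6270 [[-0.0435, -0.2417, 0.0531], [-0.0298, -0.1892, 0.0731], [-0.0004, -0.1012, 0.0795]]
```

View pics/w1.png

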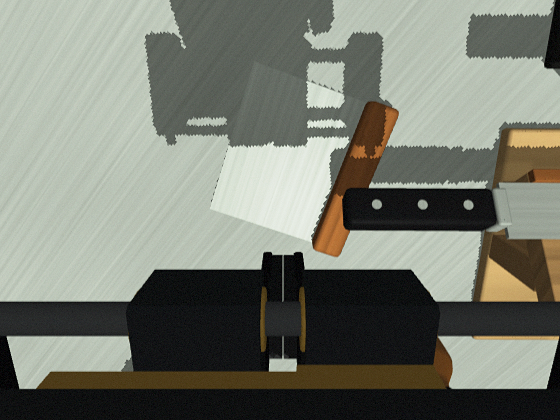

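The wrist view shows the black handle at pixels (343..495, 188..231), butt at ramp y of about -0.240, and the shut fingers in line with it at the same x. I'll go down and start pushing.

>>> send_rows(increments=[0,0,0,0,0,-3.6,0,0,0,0,0,0,-3.6,0,0,0,0,0,0,-3.6,0,0,0,0,0,0,0,0,0,0,0,0.96,0.8,0,0,0,0,0,0.96,0.8,0,0,0,0,0,0,0,0,0,0,0,0,0.31,0.255,0,0,0,0,0,0.31,0.255,0,0,0,0,0,0.31,0.255,0,0,0,0,0,0,0,0,0,0,0,0,0,0,0,0])

```text
time: 2.57
position: [0.445, -0.129, 0.0631]
tool_rot: [0.424, 0.906, -0.0, 0.0]
ft_force: [-0.1, -0.8, 0.2]
grip_width: 0.0004
grip_force: 0.3
```

Run:
```python
from h import *
show()
```

```text
t 2.5667 ramp pos [-0.0221 -0.249   0.0631] world [ 0.445  -0.129   0.0631] 
q [-0.52  0.62  1.97 -0.    0.55 -1.22] F ramp [ 0.59 -0.58  0.24] w 0.00041456158189050765 
tool axes in ramp
 [[-1.    -0.002  0.001]
 [-0.002  1.     0.   ]
 [-0.001  0.    -1.   ]]
```

>>> send_rows(increments=[0,0,0,0.23,0.19,0,0,0,0,0,0.23,0.19,0,0,0,0,0,0.23,0.19,0,0])

```text
time: 2.82
position: [0.4513, -0.123, 0.0625]
tool_rot: [0.424, 0.906, -0.0, -0.001]
ft_force: [-2.5, -2.6, 1.8]
grip_width: 0.0007
grip_force: 2.0
```

>>> send_rows(increments=[0,0,0,0.23,0.19,0,0,0,0,0,0.23,0.19,0,0])

```text
time: 2.98
position: [0.4562, -0.1191, 0.0625]
tool_rot: [0.424, 0.906, -0.0, -0.0]
ft_force: [-2.6, -3.4, 1.8]
grip_width: 0.0007
grip_force: 2.2
```

Run:
```python
from h import *
show(); c=grab('wrist','w2'); P=w2r(pts(c)); 
I=c['image'].astype(int); ok=c['range_z']>0
m=ok&(I.max(2)<75)&(P[...,2]>.045)&(P[...,2]<.095)&(abs(P[...,0]+.028)<.03)&(P[...,1]>-.26)
print('handle',m.sum(),np.percentile(P[m],[1,50,99],axis=0).round(4).tolist())
```

```text
t 2.9833 ramp pos [-0.0225 -0.234   0.0625] world [ 0.4562 -0.1191  0.0625] 
q [-0.49  0.62  1.95 -0.    0.57 -1.19] F ramp [ 0.89 -4.18  1.79] w 0.0007395902462679241 
tool axes in ramp
 [[-1.    -0.002 -0.001]
 [-0.002  1.    -0.001]
 [ 0.001 -0.001 -1.   ]]
handle 12778 [[-0.0439, -0.2419, 0.0572], [-0.0348, -0.167, 0.0706], [-0.0222, -0.1227, 0.092]]
```

View pics/w2.png

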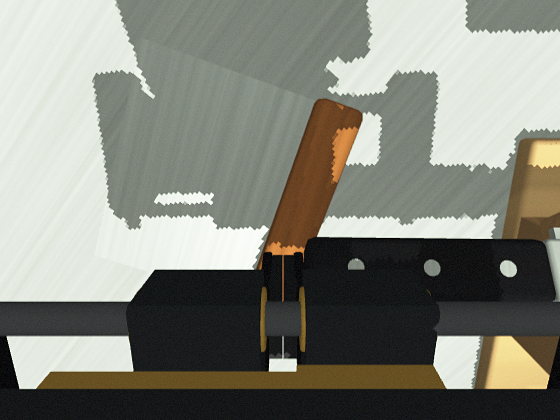

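Contact at about 3–4 N, which means it's sliding. The handle's left edge is against the finger at about (305, 250). I'll push on until the force jumps.

>>> send_rows(increments=[0,0,0,0.23,0.19,0,0,0,0,0,0.23,0.19,0,0])

```text
time: 3.2
position: [0.4609, -0.1153, 0.0625]
tool_rot: [0.424, 0.906, -0.0, -0.0]
ft_force: [-3.1, -3.1, 1.5]
grip_width: 0.0004
grip_force: 2.3
```

>>> send_rows(increments=[0,0,0,0.15,0.13,0,0,0,0,0,0.15,0.13,0,0])

```text
time: 3.37
position: [0.4632, -0.113, 0.0625]
tool_rot: [0.423, 0.906, -0.001, -0.001]
ft_force: [-9.6, -10.2, 4.3]
grip_width: 0.0004
grip_force: 7.5
```

>>> send_rows(increments=[0,0,0,0.15,0.13,0,0,0,0,0,0.08,0.06,0,0])

```text
time: 3.53
position: [0.4632, -0.1126, 0.0624]
tool_rot: [0.422, 0.907, -0.003, -0.003]
ft_force: [-15.7, -19.5, 5.1]
grip_width: 0.0003
grip_force: 12.3
```

The bolster is home: the force climbed to 25 N and the motion stopped after about 22 mm of travel. I'll back off, rise and measure the T-bar.

>>> send_rows(increments=[0,0,0,-0.8,-0.65,0,0,0,0,0,-1.5,-1.25,0,0,0,0,0,-2,-1.7,0,0,0,0,0,0,0,3.5,0,0,0,0,0,0,3.5,0,0,0,0,0,0,3.5,0,0,0,0,0,0,3.5,0,0,0,0,0,0,3.5,0,0,0,0,0,0,0,0])

```text
time: 4.28
position: [0.4278, -0.1488, 0.2437]
tool_rot: [0.424, 0.906, -0.0, 0.008]
ft_force: [1.2, -0.5, 0.1]
grip_width: 0.0003
grip_force: 0.0
```

```bash
cat > m.py <<'E'
from h import *
N=np.array([-.5736,0,.8192]); S=np.array([.8192,0,.5736]); B=np.array([-.05,0,.045])
def sn(P): d=P-B; return np.stack([d@S,P[...,1],d@N],-1)   # slope, y, normal
E
python3 - <<'E'
from m import *
show()
for n in('top','side'):
    c=grab(n,n+'1'); Q=w2r(pts(c)); K=sn(Q); ok=c['range_z']>0; I=c['image'].astype(int)
    tb=ok&(K[...,2]>.108)&(K[...,2]<.135)&(abs(K[...,0]-.031)<.065)&(abs(K[...,1])<.065)&(Q[...,2]<.22)
    k=K[tb]; m=k.mean(0); m0=k[:,:2].mean(0)
    v=np.linalg.svd(k[:,:2]-m0,full_matrices=False)[2][0]
    t=(k[:,:2]-m0)@v; mid=m0+v*(t.min()+t.max())/2
    print(n,tb.sum(),'mean s,y,n',m.round(4),'mid',mid.round(4),'dir(s,y)',v.round(3),'len',np.ptp(t).round(4),'n pct',np.percentile(k[:,2],[5,50,95]).round(4))
    hd=ok&(I.max(2)<75)&(Q[...,2]>.06)&(Q[...,2]<.09)&(abs(Q[...,0]+.03)<.025)&(Q[...,1]<-.1)&(Q[...,1]>-.26)
    print('handle',hd.sum(),np.percentile(Q[hd],[1,50,99],axis=0).round(4).tolist())
E
```

```text
t 4.2833 ramp pos [-0.0179 -0.2749  0.2437] world [ 0.4278 -0.1488  0.2437] 
q [-0.58  0.27  1.84  0.    1.01 -1.28] F ramp [1.17 0.55 0.13] w 0.0003169042892243048 
tool axes in ramp
 [[-1.    -0.002  0.014]
 [-0.002  1.     0.006]
 [-0.014  0.006 -1.   ]]
top 172 mean s,y,n [ 0.0362 -0.001   0.1232] mid [0.0352 0.0007] dir(s,y) [ 0.49  -0.872] len 0.1245 n pct [0.1167 0.1236 0.1287]
handle 196 [[-0.0416, -0.2089, 0.0623], [-0.0274, -0.1423, 0.0736], [-0.0115, -0.109, 0.0829]]
side 165 mean s,y,n [ 0.0287 -0.001   0.1251] mid [ 0.0284 -0.0004] dir(s,y) [-0.498  0.867] len 0.1242 n pct [0.1189 0.125  0.1324]
handle 228 [[-0.0479, -0.2139, 0.0617], [-0.0355, -0.162, 0.0715], [-0.022, -0.1111, 0.0804]]
```

The butt now sits at its home value. The bar's centre is at slope 0.0316, y 0, normal about 0.119, and it lies along (0.49, -0.87) in (slope, y). Next I go round the light bar's low side and tilt by 35°.

>>> send_rows(increments=[0,0,0,-1.53,3.15,0,0,0,0,0,-1.53,3.15,0,0,0,0,0,-1.53,3.15,0,0,0,0,0,1.58,3.05,0,0,0,0,0,1.58,3.05,0,0,0,0,0,1.58,3.05,0,0,0,0,0,1.58,3.05,0,0,0,0,0,1.58,3.05,0,0,0,0,0,1.58,3.05,0,0,-0.094,-0.0781,0,0,0,0,0,-0.094,-0.0781,0,0,0,0,0,-0.094,-0.0781,0,0,0,0,0,-0.094,-0.0781,0,0,0,0,0,-0.094,-0.0781,0,0,0,0,0,0,0,0,0,0,0,0,0,0,0,0,0,0,0,0])

```text
validation failed for argument at $.in...
```

```bash
cat >> m.py <<'E'
C0=np.array([.0316,0.]); H=.0097; NB=.116
def s2w(s,y,n): return r2w(B+s*S+n*N+np.array([0,y,0]))
def cen(phi,r=.04,gap=0.):
    f=np.radians(phi); u=np.array([np.cos(f),np.sin(f)]); t=np.array([np.sin(f),-np.cos(f)])
    return C0+r*u-t*(H*abs(t).sum()+.005+gap)
def st():
    o=robot.get_obs(); F=o['ft_force']@Rz; Fs=np.array([F@S,F[1],F@N]); p=sn(w2r(o['position']))
    print('t',o['time'],'s,y,n',p.round(4),'F s,y,n',Fs.round(2)); return o,p,Fs
E
python3 - <<'E'
from m import *
o=show(); st()
Rt=Rz@np.column_stack([-S,[0,1,0],-N]); print('det',np.linalg.det(Rt),'rotvec to go',(Rn.from_matrix(Rt)*Rn.from_quat(o['tool_rot']).inv()).as_rotvec().round(4))
c=cen(-60.4,gap=.013); h=s2w(*c,NB+.06); print('c',c,'hover delta cm',((h-o['position'])*100).round(2),'down cm',(-.06*100*(Rz@N)).round(2))
E
```

```text
t 4.3833 ramp pos [-0.0211 -0.2762  0.2391] world [ 0.4247 -0.1471  0.2391] 
q [-0.58  0.28  1.85  0.    1.01 -1.28] F ramp [-0.08  0.12 -0.4 ] w 0.000565149778070308 
tool axes in ramp
 [[-1.    -0.002  0.005]
 [-0.002  1.     0.003]
 [-0.005  0.003 -1.   ]]
t 4.3833 s,y,n [ 0.135  -0.2762  0.1424] F s,y,n [-0.3   0.12 -0.28]
det 1.0001056 rotvec to go [-0.4677 -0.3855 -0.0024]
c [ 0.07850795 -0.0193563 ] hover delta cm [15.57 21.45 -0.48] down cm [ 2.2  -2.65 -4.92]
```

>>> send_rows(increments=[0,0,0,-1.53,3.15,0,0,0,0,0,-1.53,3.15,0,0,0,0,0,-1.53,3.15,0,0,0,0,0,1.58,3.05,0,0,0,0,0,1.58,3.05,0,0,0,0,0,1.58,3.05,0,0,0,0,0,1.58,3.05,0,0,0,0,0,1.58,3.05,0,0,0,0,0,1.58,3.05,0,0,-0.0935,-0.0771,0,0,0,0,0,-0.0935,-0.0771,0,0,0,0,0,-0.0935,-0.0771,0,0,0,0,0,-0.0935,-0.0771,0,0,0,0,0,-0.0935,-0.0771,0,0,0,0,0,0,0,0,0,0,0,0])

```text
time: 5.63
position: [0.4675, 0.1314, 0.2332]
tool_rot: [0.404, 0.87, -0.126, 0.254]
ft_force: [-0.4, 0.2, 0.5]
grip_width: 0.0006
grip_force: 0.0
```

```bash
cat > g.py <<'E'
from m import *
o=show(); st()
Rt=Rz@np.column_stack([-S,[0,1,0],-N]); print('rotvec to go',(Rn.from_matrix(Rt)*Rn.from_quat(o['tool_rot']).inv()).as_rotvec().round(4))
c=cen(-60.4,gap=.013); h=s2w(*c,NB+.06); print('hover delta cm',((h-o['position'])*100).round(2),'down cm',(-.06*100*(Rz@N)).round(2))
E
python3 g.py
```

```text
t 5.6333 ramp pos [-0.208  -0.0654  0.2332] world [0.4675 0.1314 0.2332] 
q [ 0.36  0.36  1.91 -0.77  0.84  0.19] F ramp [-0.45 -0.19  0.51] w 0.0005690333716750451 
tool axes in ramp
 [[-0.839 -0.004  0.544]
 [-0.011  1.    -0.01 ]
 [-0.543 -0.014 -0.839]]
t 5.6333 s,y,n [-0.0215 -0.0654  0.2448] F s,y,n [-0.08 -0.19  0.67]
rotvec to go [-0.0187 -0.0342 -0.0036]
hover delta cm [11.29 -6.4   0.1 ] down cm [ 2.2  -2.65 -4.92]
```

>>> send_rows(increments=[0,0,0,2.8,-1.6,0,0,0,0,0,2.8,-1.6,0,0,0,0,0,2.8,-1.6,0,0,0,0,0,2.8,-1.6,0,0,0,0,0,0,0,0,0,0,0,0,0,0,0,0])

```text
time: 6.13
position: [0.5846, 0.0641, 0.2357]
tool_rot: [0.409, 0.868, -0.124, 0.254]
ft_force: [-0.3, 0.6, -0.2]
grip_width: -0.0
grip_force: 0.0
```

```bash
python3 g.py
python3 - <<'E'
from m import *
c=grab('side','side2'); P=pts(c); cv2.imwrite('pics/s2c.png',cv2.resize(cv2.cvtColor(c['image'][110:270,170:350],cv2.COLOR_RGB2BGR),None,fx=4,fy=3.7))
E
```

```text
t 6.1333 ramp pos [-0.0815 -0.0182  0.2357] world [0.5846 0.0641 0.2357] 
q [ 0.16  0.45  1.74 -0.73  0.79 -0.05] F ramp [-0.66  0.18 -0.22] w -4.3740088340014785e-07 
tool axes in ramp
 [[-0.84   0.005  0.543]
 [ 0.     1.    -0.008]
 [-0.543 -0.007 -0.84 ]]
t 6.1333 s,y,n [ 0.0836 -0.0182  0.1743] F s,y,n [-0.67  0.18  0.2 ]
rotvec to go [-0.0245 -0.0288  0.0048]
hover delta cm [-0.42  0.33 -0.15] down cm [ 2.2  -2.65 -4.92]
```

View pics/s2c.png

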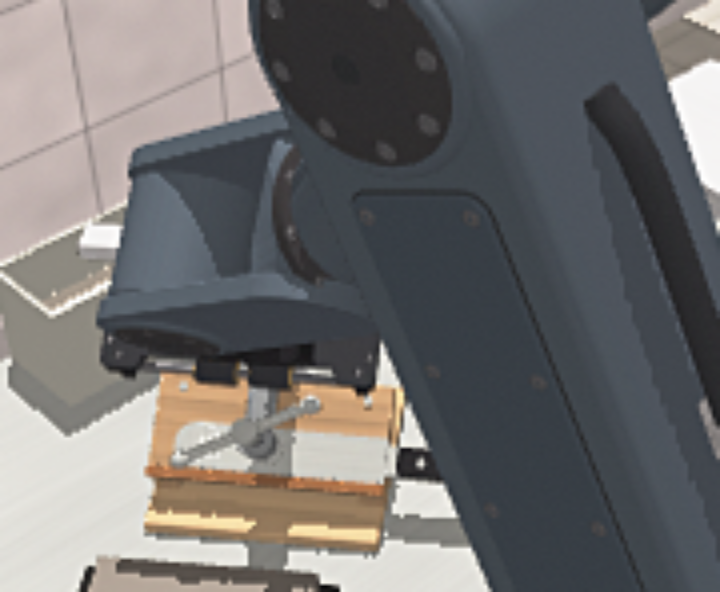

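The tool hangs tilted above the T-bar, hub at crop pixel (255, 430), near end at (310, 405), and clears the light bar. I'll go down behind the near end.

>>> send_rows(increments=[-0.02,-0.028,0.003,0.59,-0.77,-1.69,0,0,0,0,0.59,-0.77,-1.69,0,0,0,0,0.59,-0.77,-1.69,0,0,0,0,0,0,0,0,0,0,0,0,0,0,0])

```text
time: 6.6
position: [0.5997, 0.0427, 0.1852]
tool_rot: [0.405, 0.864, -0.127, 0.271]
ft_force: [0.2, -0.6, 0.1]
grip_width: 0.0003
grip_force: 0.0
```

```bash
cat > p.py <<'E'
from m import *
import sys
o,p,F=st()
w=o['position']; prev=w
print('tool z',(Rz.T@Rn.from_quat(o['tool_rot']).as_matrix())[:,2].round(3))
for f in np.arange(float(sys.argv[1]),float(sys.argv[2])-1e-6,-float(sys.argv[3])):
    x=s2w(*cen(f),NB); print(int(f),*((x-prev)*100).round(2),sep=', '); prev=x
E
python3 p.py -60 -185 10
```

```text
t 6.6 s,y,n [ 0.076  -0.0203  0.1179] F s,y,n [ 0.54 -0.25 -0.31]
tool z [ 0.571  0.001 -0.821]
-60, -0.78, 0.12, -0.65
-70, -0.77, -0.03, -0.33
-80, -0.75, 0.13, -0.41
-90, -0.69, 0.3, -0.47
-100, -0.47, 0.22, -0.32
-110, -0.43, 0.31, -0.36
-120, -0.38, 0.42, -0.4
-130, -0.29, 0.53, -0.41
-140, -0.18, 0.62, -0.41
-150, -0.04, 0.7, -0.39
-160, 0.12, 0.75, -0.35
-170, 0.29, 0.77, -0.28
-180, 0.45, 0.74, -0.2
```

>>> send_rows(increments=[0,0,0,-0.78,0.12,-0.65,0,0,0,0,-0.77,-0.03,-0.33,0,0,0,0,-0.75,0.13,-0.41,0,0,0,0,-0.69,0.3,-0.47,0])

```text
time: 6.93
position: [0.5743, 0.0492, 0.1706]
tool_rot: [0.404, 0.863, -0.124, 0.276]
ft_force: [4.2, -0.9, 1.4]
grip_width: 0.0004
grip_force: 2.2
```

```bash
python3 p.py -90 -95 10
```

```text
t 6.9333 s,y,n [ 0.0502 -0.0358  0.1181] F s,y,n [ 3.58  2.66 -0.8 ]
tool z [ 0.576  0.011 -0.817]
-90, -0.45, -0.11, -0.4
```

Pushing with about 4.5 N, as the free torque predicts. Carrying on round.

>>> send_rows(increments=[0,0,0,-0.47,0.22,-0.32,0,0,0,0,-0.43,0.31,-0.36,0,0,0,0,-0.38,0.42,-0.4,0,0,0,0,-0.29,0.53,-0.41,0,0,0,0,-0.18,0.62,-0.41,0])

```text
time: 7.35
position: [0.5561, 0.0687, 0.152]
tool_rot: [0.405, 0.863, -0.126, 0.276]
ft_force: [4.3, -5.2, 3.8]
grip_width: 0.0003
grip_force: 2.6
```

```bash
cat > k.py <<'E'
from m import *
import sys
# command stands at cen(f0): torque now and next rows
f0=float(sys.argv[1]); o,p,F=st()
# bar angle from the block's position: solve cen-like with fixed block centre
d=p[:2]-C0
g=np.arange(f0-60,f0+60,.5); e=[]
for f in g:
    t=np.array([np.sin(np.radians(f)),-np.cos(np.radians(f))]); e.append(abs(d@t+H*abs(t).sum()+.005))
f=g[int(np.argmin(e))]; fr=np.radians(f); u=np.array([np.cos(fr),np.sin(fr)]); t=np.array([np.sin(fr),-np.cos(fr)])
cor=H*np.sign(t); rc=(d+cor)@u
print('bar angle',f,'turned',-60.4-f,'F along push',(-F[:2]@t).round(2),'radius contact',rc.round(4),'torque',(-F[:2]@t*rc).round(3),'from FT whole',(d[0]*F[1]-d[1]*F[0]).round(3))
prev=s2w(*cen(f0),NB)
for f in np.arange(f0-float(sys.argv[2]),f0-float(sys.argv[2])*int(sys.argv[3])-.1,-float(sys.argv[2])):
    x=s2w(*cen(f),NB); print(round(f,1),*((x-prev)*100).round(2),sep=', '); prev=x
E
python3 k.py -140 10 12
```

```text
t 7.35 s,y,n [ 0.0178 -0.0373  0.1182] F s,y,n [ 7.7   0.   -0.78]
bar angle -138.5 turned 78.1 F along push 5.1 radius contact 0.0359 torque 0.183 from FT whole 0.287
-150.0, -0.04, 0.7, -0.39
-160.0, 0.12, 0.75, -0.35
-170.0, 0.29, 0.77, -0.28
-180.0, 0.45, 0.74, -0.2
-190.0, 0.32, 0.5, -0.13
-200.0, 0.42, 0.49, -0.08
-210.0, 0.52, 0.45, -0.01
-220.0, 0.61, 0.39, 0.06
-230.0, 0.69, 0.3, 0.15
-240.0, 0.75, 0.17, 0.24
-250.0, 0.77, 0.03, 0.33
-260.0, 0.75, -0.13, 0.41
```

>>> send_rows(increments=[0,0,0,-0.04,0.7,-0.39,0,0,0,0,0.12,0.75,-0.35,0,0,0,0,0.29,0.77,-0.28,0,0,0,0,0,0,0,0,0,0,0,0,0,0,0])

```text
time: 7.77
position: [0.5572, 0.0915, 0.1395]
tool_rot: [0.405, 0.864, -0.126, 0.273]
ft_force: [-0.3, -1.1, 1.1]
grip_width: 0.0007
grip_force: 0.6
```

```bash
python3 k.py -170 7.5 8
python3 - <<'E'
from m import *
for n in('top','side'):
    c=grab(n,n+'3'); Q=w2r(pts(c)); K=sn(Q); ok=c['range_z']>0
    tb=ok&(K[...,2]>.108)&(K[...,2]<.130)&(abs(K[...,0]-.031)<.065)&(abs(K[...,1])<.065)
    cv2.imwrite(f'pics/z{n}.png',cv2.resize(cv2.cvtColor(c['image'][130:250,180:320],cv2.COLOR_RGB2BGR),None,fx=2.8,fy=2.8)); print(n,tb.sum())
a=cv2.imread('pics/ztop.png');b=cv2.imread('pics/zside.png');cv2.imwrite('pics/z3.png',np.hstack([a,b]))
E
```

```text
t 7.7667 s,y,n [-0.0032 -0.0219  0.1176] F s,y,n [ 1.2  -0.9   0.53]
bar angle -171.0 turned 110.6 F along push 1.08 radius contact 0.0458 torque 0.049 from FT whole 0.058
-177.5, 0.33, 0.56, -0.16
-185.0, 0.28, 0.43, -0.11
-192.5, 0.27, 0.37, -0.08
-200.0, 0.32, 0.37, -0.05
-207.5, 0.38, 0.35, -0.02
-215.0, 0.44, 0.31, 0.03
-222.5, 0.49, 0.27, 0.07
-230.0, 0.53, 0.21, 0.12
top 145
side 0
```

View pics/z3.png

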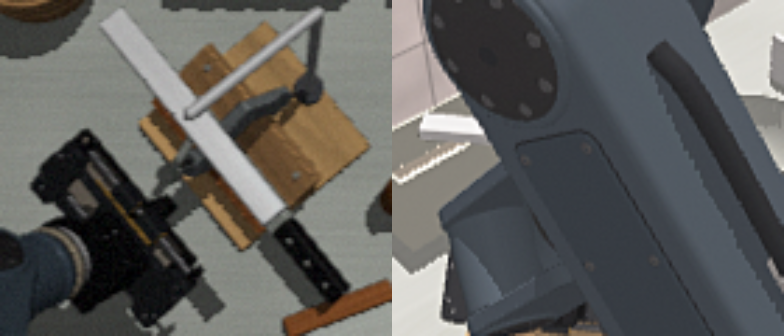

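The top view shows the bolster against the ramp's side at (285, 215) and the T-bar now pointing down-slope at the fingers near (165, 180). That agrees with about 110° turned. I'll continue.

>>> send_rows(increments=[0,0,0,0.33,0.56,-0.16,0,0,0,0,0.28,0.43,-0.11,0,0,0,0,0.27,0.37,-0.08,0,0,0,0,0.32,0.37,-0.05,0])

```text
time: 8.2
position: [0.5676, 0.1065, 0.1341]
tool_rot: [0.406, 0.863, -0.129, 0.271]
ft_force: [-3.6, -6.2, 1.4]
grip_width: 0.0005
grip_force: 3.0
```

```bash
python3 k.py -200 5 12
```

```text
t 8.2 s,y,n [-0.0103 -0.0043  0.116 ] F s,y,n [ 2.86 -6.68 -0.23]
bar angle -198.5 turned 138.1 F along push 5.43 radius contact 0.0322 torque 0.175 from FT whole 0.292
-205.0, 0.25, 0.23, -0.02
-210.0, 0.27, 0.22, 0.0
-215.0, 0.3, 0.2, 0.02
-220.0, 0.32, 0.19, 0.04
-225.0, 0.34, 0.16, 0.06
-230.0, 0.36, 0.13, 0.09
-235.0, 0.37, 0.1, 0.11
-240.0, 0.38, 0.07, 0.13
-245.0, 0.38, 0.03, 0.15
-250.0, 0.39, -0.01, 0.18
-255.0, 0.38, -0.05, 0.2
-260.0, 0.37, -0.09, 0.21
```

>>> send_rows(increments=[0,0,0,0.25,0.23,-0.02,0,0,0,0,0.27,0.22,0,0,0,0,0,0.3,0.2,0.02,0,0,0,0,0.32,0.19,0.04,0])

```text
time: 8.53
position: [0.578, 0.1153, 0.1335]
tool_rot: [0.406, 0.863, -0.129, 0.27]
ft_force: [-4.9, -5.3, -1.5]
grip_width: 0.0004
grip_force: 2.6
```

```bash
python3 k.py -220 5 1
```

```text
t 8.5333 s,y,n [-0.0107  0.0093  0.1155] F s,y,n [-0.09 -7.19 -1.73]
bar angle -218.0 turned 157.6 F along push 5.72 radius contact 0.0374 torque 0.214 from FT whole 0.305
-225.0, 0.34, 0.16, 0.06
```

>>> send_rows(increments=[0,0,0,0.34,0.16,0.06,0,0,0,0,0.36,0.13,0.09,0,0,0,0,0.37,0.1,0.11,0])

```text
time: 8.78
position: [0.5879, 0.1193, 0.1355]
tool_rot: [0.406, 0.863, -0.13, 0.269]
ft_force: [-7.9, -3.6, -0.5]
grip_width: 0.0003
grip_force: 3.1
```

```bash
python3 k.py -235 5 1
```

```text
t 8.7833 s,y,n [-0.0069  0.0195  0.1153] F s,y,n [-2.13 -8.36  0.87]
bar angle -232.5 turned 172.1 F along push 6.78 radius contact 0.0407 torque 0.276 from FT whole 0.364
-240.0, 0.38, 0.07, 0.13
```

>>> send_rows(increments=[0,0,0,0.38,0.07,0.13,0])

```text
time: 8.87
position: [0.591, 0.1198, 0.1364]
tool_rot: [0.407, 0.863, -0.13, 0.269]
ft_force: [-7.7, -4.3, -2.1]
grip_width: 0.0007
grip_force: 3.5
```

```bash
python3 k.py -240 5 2
```

```text
t 8.8667 s,y,n [-0.0051  0.0223  0.1152] F s,y,n [-2.54 -8.67 -0.79]
bar angle -236.5 turned 176.1 F along push 6.91 radius contact 0.0416 torque 0.287 from FT whole 0.375
-245.0, 0.38, 0.03, 0.15
-250.0, 0.39, -0.01, 0.18
```

>>> send_rows(increments=[0,0,0,0.38,0.03,0.15,0])

```text
time: 8.95
position: [0.5941, 0.1201, 0.1375]
tool_rot: [0.407, 0.864, -0.13, 0.268]
ft_force: [-8.8, -3.4, -0.9]
grip_width: 0.0008
grip_force: 3.8
```

```bash
python3 k.py -245 5 2
```

```text
t 8.95 s,y,n [-0.003   0.0248  0.1151] F s,y,n [-2.98 -8.92  0.97]
bar angle -241.0 turned 180.6 F along push 6.93 radius contact 0.0423 torque 0.293 from FT whole 0.382
-250.0, 0.39, -0.01, 0.18
-255.0, 0.38, -0.05, 0.2
```

>>> send_rows(increments=[0,0,0,0.39,-0.01,0.18,0])

```text
time: 9.03
position: [0.5973, 0.1199, 0.1389]
tool_rot: [0.407, 0.864, -0.131, 0.267]
ft_force: [-10.2, -3.2, -2.1]
grip_width: 0.0003
grip_force: 4.2
```

```bash
python3 k.py -250 5 3; python3 -c "
from m import *
print(robot.get_obs()['moment']@Rz)"
```

```text
t 9.0333 s,y,n [-0.0004  0.0271  0.1149] F s,y,n [-4.55 -9.84  0.59]
bar angle -245.5 turned 185.1 F along push 8.22 radius contact 0.0428 torque 0.352 from FT whole 0.439
-255.0, 0.38, -0.05, 0.2
-260.0, 0.37, -0.09, 0.21
-265.0, 0.36, -0.13, 0.23
[-1.17409511  1.12984289 -1.01557589]
```

The torque has climbed from about 0.18 to about 0.33 Nm, which is snug. I'll ease the command back and check that the handle holds a static push above the free torque.

>>> send_rows(increments=[0,0,0,-0.12,0.05,-0.08,0,0,0,0,0,0,0,0,0,0,0,0,0,0,0])

```text
time: 9.28
position: [0.5986, 0.1216, 0.1389]
tool_rot: [0.406, 0.864, -0.128, 0.269]
ft_force: [-5.9, -2.3, -2.7]
grip_width: 0.0004
grip_force: 2.4
```

```bash
python3 k.py -250 5 1
```

```text
t 9.2833 s,y,n [-0.0009  0.0292  0.1152] F s,y,n [-3.15 -5.99 -1.09]
bar angle -246.0 turned 185.6 F along push 5.31 radius contact 0.0448 torque 0.238 from FT whole 0.286
-255.0, 0.38, -0.05, 0.2
```

>>> send_rows(increments=[0,0,0,0.08,-0.03,0.05,0,0,0,0,0,0,0,0,0,0,0,0,0,0,0])

```text
time: 9.53
position: [0.5987, 0.1215, 0.1389]
tool_rot: [0.406, 0.864, -0.128, 0.269]
ft_force: [-7.4, -1.1, -2.2]
grip_width: 0.0004
grip_force: 3.2
```

```bash
python3 k.py -250 5 1
```

```text
t 9.5333 s,y,n [-0.0007  0.0292  0.1151] F s,y,n [-4.43 -6.37  0.37]
bar angle -246.5 turned 186.1 F along push 6.6 radius contact 0.0447 torque 0.295 from FT whole 0.335
-255.0, 0.38, -0.05, 0.2
```

It holds 0.295 Nm statically without moving, about 0.1 above free, so the clamp is snug. I'll retreat.

>>> send_rows(increments=[0,0,0,-0.6,0.25,-0.4,0,0,0,0,-1.2,0.5,-0.8,0,0,0,0,-1.1,1.3,2.5,0,0,0,0,-1.1,1.3,2.5,0,0,0,0,-1.1,1.3,2.5,0,0,0,0,-2,2.4,1,0,0,0,0,-2,2.4,1,0,0,0,0,-2,2.4,0,0,0,0,0,0,0,0,0,0,0,0,0,0,0,0])

```text
time: 10.37
position: [0.4917, 0.2429, 0.2252]
tool_rot: [0.403, 0.864, -0.124, 0.273]
ft_force: [0.8, -0.8, -0.3]
grip_width: 0.0001
grip_force: 0.0
```

Run:
```python
from m import *
st(); c=grab('top','top4'); cv2.imwrite('pics/t4.png',cv2.resize(cv2.cvtColor(c['image'][120:290,180:400],cv2.COLOR_RGB2BGR),None,fx=3,fy=3))
```

```text
t 10.3667 s,y,n [-0.0837  0.0245  0.2786] F s,y,n [ 0.78  0.08 -0.89]
```

View pics/t4.png

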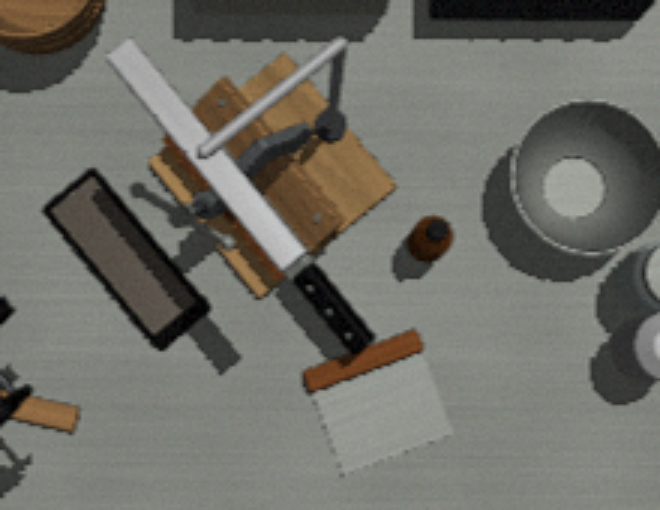

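The knife is home with its bolster at (300, 262), parallel to the fence. The T-handle has made half a turn, the bystanders are in place and the gripper is clear. Handing in.

```bash
python3 -c "
from rig import robot
print(robot.hand_in())"
```

```text
the job is handed in; nothing more can be done
None
```

I pushed the knife home against the ramp's side, snugged the clamp by feel (about 0.1 Nm above free, roughly 80 N by the task's figures), moved the arm clear and handed the job in at about 10 s; the hand-in returned no verdict.

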